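# Pump up the air duster at the record stall

## Robot

A 6-joint arm with a two-finger parallel gripper is mounted at the origin on the work surface. World frame = base frame: x ahead of the robot, y to its left, z up, the work surface at z = 0. Lengths are in m, angles in rad, forces in N, time in s.
With the tool pointing down it reaches from about 0.3 to 1 m from the base axis. Payload 5.1 kg.
Tool frame: the origin (TCP) lies midway between the tips of the shut fingers; the grasp point (between the pads) lies grip_point_offset behind it (grip_point_offset is the distance from the TCP to the grasp point, in m); z points along the fingers, x is the direction in which the jaws open and shut, and the axes are right-handed (so a half turn about z gives the same grasp; the last joint's range is limited). The gripper opens to 95 mm and grips with 3 to 60 N. Pads are 20 mm wide; open, the fingers measure 119 mm over their backs; the gripper's body (75 mm by 180 mm) begins 59 mm behind the grasp point.
Start: joints at [-1.306, 0.124, 1.65, -0, 1.367, -0.083], TCP at [0.222, -0.611, 0.215] pointing down, gripper open.
Joint ranges: [-2.61, 2.61], [-1.02, 2.33], [0.03, 2.71], [-1.35, 4.49], [0.32, 2.68], [-2.91, 2.91]. Speed limits (rad/s): [2.57, 2.57, 3.14, 3.14, 3.14, 3.14].

## Interface

Orientations are given as a unit quaternion [w, x, y, z].
In Python, from plant import * gives the robot as it stands. The module is installed in compiled form; this text tells all that it offers.
- The arm moves only by the shell command python3 -m handwheel 'ROWS' [OPENING]. ROWS is JSON, one flat list of numbers, 4 for each row, row after row: the shift along the tool's x, y, z in m, then the turn about the tool's z in rad. In form: [tx, ty, tz, roll, tx, ty, tz, roll, ...]. A call has 1 to 5 rows; each row is the pose to reach, as a shift and turn from the pose commanded when the call began, along the tool's axes at that moment; what a row does not reach only later rows make up. A row lasts 1/8 s, in which the tool goes at most 62.5 mm and 10.7 degrees, less where a joint would pass 70% of its speed; a pose out of reach is approached as far as the arm can. A call with a gripper value outside its range is refused whole. OPENING is the opening, from -1 (shut) to 1 (fully open), so that 0 is half open, set as the call begins (- or left out, the last holds). The fingers move at their own pace and stop on an object; the grip force is fixed at half the most. Time passes only in rows, so rows that repeat a pose let the fingers close. It gives the time, the measured TCP pose, the force and the opening at its end, in the units of the state.
- get_obs(): the state, without advancing time (a new reading comes with each control period).
- get_image(name): name is "scene" or "top" or "wrist"; returns (picture, depth): 420x560x3 uint8, blue, green, red; 420x560 float32, m along the optical axis (not along the pixel's ray), 0 where there is no reading.
- camera_info(name): a dict with "intrinsics" (3x3 intrinsics, pixels), "rvec" (rotation vector, rad) and "tvec" (3), from world to camera coordinates, as OpenCV has them. Camera axes: x right, y down, z forward; pixel columns grow to the right and rows downward; lengths in m; the calibration is good to about 2 mm. A picture is of the moment at which its call begins: read the wrist's pose just before it. camera_info takes no time and is no camera call; for the wrist camera it gives the pose at the moment of the call.
- sign_off(): hands the job in, once; it reports no verdict.
The state is a dict: "time": time; "joints": joint angles; "qvel": joint speeds; "joint_torque": joint torques, N m; "tcp_pos": TCP position; "orientation": TCP orientation; "ft_force": force on the tool from outside, world axes, zero at the start; "ft_torque": the same for the moment, N m; "opening": opening from 0.0 (shut) to 1.0 (fully open).
Only numpy, scipy, OpenCV 4.12 (cv2) and the standard library are available. Lean on these libraries where they do the work, as an engineer would, in place of code of your own. Each camera call takes 0.05 s, during which the arm holds its last target.

## Task

Charge the hand-pumped air duster on the stall: with the fingertips push its knob all the way down and let it spring all the way up, stroke after stroke, until the small metal pin beside the pump barrel stands fully out, then take the hand away. Do not touch the pin itself, and leave the bottle, the cup and the disc case where they are.

Things in the scene. Friction and masses are not known exactly. Their poses are not given: they have to be found in the camera images.
- duster: The air duster: an aluminium tank, 100 mm across, 90 mm high, fixed on a plywood board 130 x 130 x 8 mm screwed to the table. On its axis a grey pump barrel, 46 mm across, rises to 126 mm, with the black knob on a rod above. On its -x side a steel boss, 18 mm across, rises to 98 mm and holds the indicator pin. Origin: on the axis at table height, z up; turned any way.
- plunger (a joint): How far the knob is pushed down, m: 0 up, 0.030 fully down. A spring brings it back up in about 0.3 s: 4 N to start, 10 N when down, and 3 N more at 50 mm/s. Each full stroke (to within 5 mm of the bottom, then all the way up) ratchets the pin out by about 8 mm on the way down (4 to 12 mm for the first); strokes under about 20 mm gain nothing. 3 or 4 full strokes do it; more do no harm.
- knob_top (a point): Centre of the flat top of the round black knob, 48 mm across (flat part 40 mm) and 20 mm high, on the duster's axis; 185 mm above the table when up, 155 mm when fully down. It moves with the knob.
- pin (a joint): How far the pin is out, m: 0 = in (its tip 2 mm above its boss), about 0.032 = fully out (tip 34 mm above its boss, the dark groove around it in sight). It starts between 0 and 0.010. It keeps its height by friction and rises only by pumping.
- pin_tip (a point): Centre of the tip of the pin, an upright steel rod 10 mm across, 38 mm from the duster's axis on its -x side: 100 mm above the table when in, 132 mm when fully out, so always below the knob.
- cleaner: Bystander: a white plastic bottle with a grey cap, 48 mm across, 145 mm high, standing. Origin: centre of its underside.
- cup: Bystander: an open brown cardboard cup, 76 mm across the rim, 95 mm high, standing. Origin: centre of its underside.
- disc_case: Bystander: a flat disc case lying on the table, 125 x 142 x 10 mm (x, y, z). Origin: centre of its underside.
- nozzle_tip (a point): End of the black tip of the duster's bent brass nozzle, which points out on its +x side: 97 mm from the axis, 110 mm above the table (its black thumb tab reaches 121 mm). Not used here.
Not all that is in view belongs to the job. What is shaped like the duster but blue or red is not meant.

How it is judged:
On the way, in this order (a step that is already met when the one before it is completed fails the run):
1. the knob is pushed well down (value of joint plunger above 0.022 m), for 0.02 s.
2. it is let up again (value of joint plunger below 0.008 m), for 0.02 s.
3. it is pushed down a second time (value of joint plunger above 0.022 m), for 0.02 s.
4. the pin stands fully out (value of joint pin above 0.028 m), for 0.2 s.
At the end, for the whole second after the job is handed in: the pin is at least 28 mm out, the knob is up within 4 mm, and the bottle, the cup and the disc case are within 25 mm of where they were (value of joint pin above 0.028 m and value of joint plunger below 0.004 m and distance of each of cleaner, cup, disc_case from where it was at the start of the episode below 0.025 m); the robot touches nothing.
It fails at once if the fingers or the arm press on the pin (contact force between any of the fingers, the arm and pin above 1.5 N).
It fails at once if the knob is pressed with the arm or the gripper's body instead of the fingers (contact force between the arm and plunger above 2 N).
It fails at once if the bottle, the cup or the disc case is lifted, knocked over or moved more than 25 mm (distance of any of cleaner, cup, disc_case from where it was at the start of the episode above 0.025 m or height (world z) of any of cleaner, cup, disc_case above 0.015 m or angle between any of cleaner, cup, disc_case's own z axis and vertical above 0.4 rad).
It also fails if it takes over 48 s, if anything falls off the work surface, if the arm or the gripper's body presses on something with over 40 N, if the wrist force passes 120 N, or if a joint passes its speed limit or range.

## Working session

There is one attempt and no reset: what is moved stays moved. The work goes in short steps, Python scripts to look and compute and a shell command to move; the robot and the scene stay as the last step left them, time stands still between calls to the robot, and variables do not carry over. Pictures are saved under pics/ and viewed, and the job is handed in when it is done.

```bash
mkdir -p pics; python3 - <<'E'
from plant import *
import cv2,numpy as np
o=get_obs();print(o)
for n in("scene","top"):
    im,d=get_image(n);cv2.imwrite(f"pics/{n}0.png",im);np.save(f"pics/{n}0.npy",d)
    print(n,camera_info(n))
E
```

```text
{'time': 0.0, 'joints': array([-1.30561512e+00,  1.24491443e-01,  1.65166960e+00, -2.04952073e-05,
        1.36747901e+00, -8.25969161e-02]), 'qvel': array([-0.00088667, -0.00110034, -0.00119603, -0.00131186, -0.00017601,
       -0.00012481]), 'joint_torque': array([-2.93161675e-04, -4.17599702e+01, -3.59934676e+01,  7.73351127e-02,
        4.91906796e-02, -1.64855173e-04]), 'tcp_pos': array([ 0.22132765, -0.61047956,  0.21339849]), 'orientation': array([-6.47144588e-04,  8.18783335e-01, -5.74101734e-01, -7.93258764e-04]), 'ft_force': array([-0.07733004,  0.16961615,  0.21231793]), 'ft_torque': array([-0.01861508,  0.05010408,  0.00824665]), 'opening': 0.9955945564071086}
scene {'intrinsics': array([[399.67106877,   0.        , 278.38934174],
       [  0.        , 399.67106877, 208.06269663],
       [  0.        ,   0.        ,   1.        ]]), 'rvec': array([ 2.20073197,  1.02274744, -0.43059267]), 'tvec': array([-0.31326984, -0.20943999,  1.14162983])}
top {'intrinsics': array([[461.10956844,   0.        , 268.29298535],
       [  0.        , 461.10956844, 209.03469259],
       [  0.        ,   0.        ,   1.        ]]), 'rvec': array([ 2.1843683 , -2.20593473,  0.10762696]), 'tvec': array([-0.03631472,  0.53108835,  1.14395013])}
```

View pics/scene0.png

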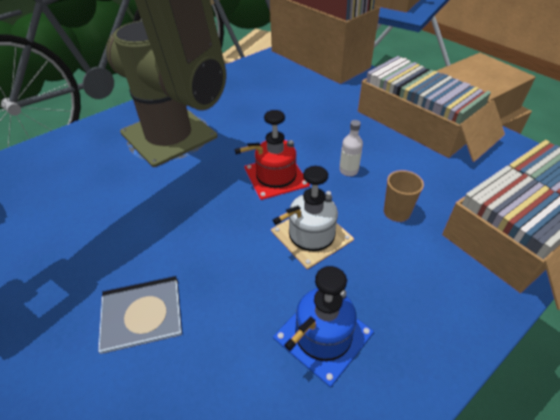

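View pics/top0.png

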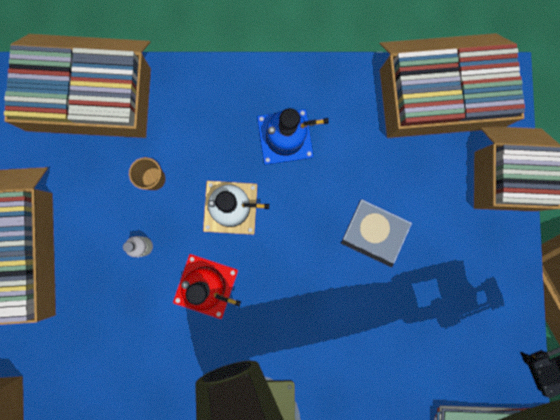

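The scene picture has the silver duster in the middle, with its knob near (316,176). In the top picture its knob is near (225,202) and its nozzle tip near (266,206). The red duster is nearer the base, the blue one farther away. Next I'll measure the silver one.

```bash
cat > h.py <<'E'
from plant import *
import cv2,numpy as np
def world(n,d,info=None):
    c=info or camera_info(n);K=c["intrinsics"];R=cv2.Rodrigues(c["rvec"])[0]
    v,u=np.mgrid[:d.shape[0],:d.shape[1]]
    P=np.stack([(u-K[0,2])*d/K[0,0],(v-K[1,2])*d/K[1,1],d],-1)
    return (P-c["tvec"].ravel())@R
E
python3 - <<'E'
from h import *
for n,(u0,v0,r) in {"top":(225,202,22),"scene":(316,176,20)}.items():
    im=cv2.imread(f"pics/{n}0.png");d=np.load(f"pics/{n}0.npy");W=world(n,d)
    w=W[v0-r:v0+r,u0-r:u0+r].reshape(-1,3);b=im[v0-r:v0+r,u0-r:u0+r].reshape(-1,3)
    k=w[(w[:,2]>.178)&(w[:,2]<.192)&(b.max(1)<70)]
    print(n,len(k),k.mean(0),np.median(k,0),k.min(0),k.max(0),(k.min(0)+k.max(0))/2)
    for p in ([(266,206),(211,202),(147,172),(143,244),(197,292)] if n=="top" else [(278,219),(316,176)]): print(p,W[p[1],p[0]])
d=np.load("pics/top0.npy");W=world("top",d);im=cv2.imread("pics/top0.png")
b=im.astype(int);m=(b[...,2]>b[...,0]+40)&(b[...,2]>150)&(W[...,2]<.02)
m[:175]=0;m[240:]=0;m[:,:198]=0;m[:,262:]=0
print(cv2.minAreaRect(W[m][:,:2].astype(np.float32)))
cv2.imwrite("pics/topz.png",cv2.resize(im[150:330,110:290],(720,720),interpolation=cv2.INTER_CUBIC))
im=cv2.imread("pics/scene0.png");cv2.imwrite("pics/scz.png",cv2.resize(im[150:270,250:370],(600,600),interpolation=cv2.INTER_CUBIC))
E
```

```text
top 338 [0.53627802 0.05524047 0.18464621] [0.53669066 0.0559129  0.18455231] [0.51498688 0.03444393 0.17875765] [0.5590837  0.07801227 0.19022532] [0.53703529 0.0562281  0.18449149]
(266, 206) [ 0.53080258 -0.03396907  0.11483569]
(211, 202) [0.54145439 0.09350506 0.1121073 ]
(147, 172) [0.62901267 0.26646248 0.00833747]
(143, 244) [0.44597806 0.25459535 0.09096825]
(197, 292) [0.34284481 0.11608857 0.18630192]
scene 328 [0.54238037 0.04918432 0.18414329] [0.54206768 0.04878271 0.18458809] [0.51909646 0.03002136 0.17816119] [0.56153821 0.07111992 0.18758727] [0.54031734 0.05057064 0.18287423]
(278, 219) [ 0.53422992 -0.03501745  0.11658948]
(316, 176) [0.54559208 0.04806476 0.18428473]
((0.5378065705299377, 0.05644484609365463), (0.12892310321331024, 0.12805883586406708), 85.89266204833984)
```

View pics/topz.png

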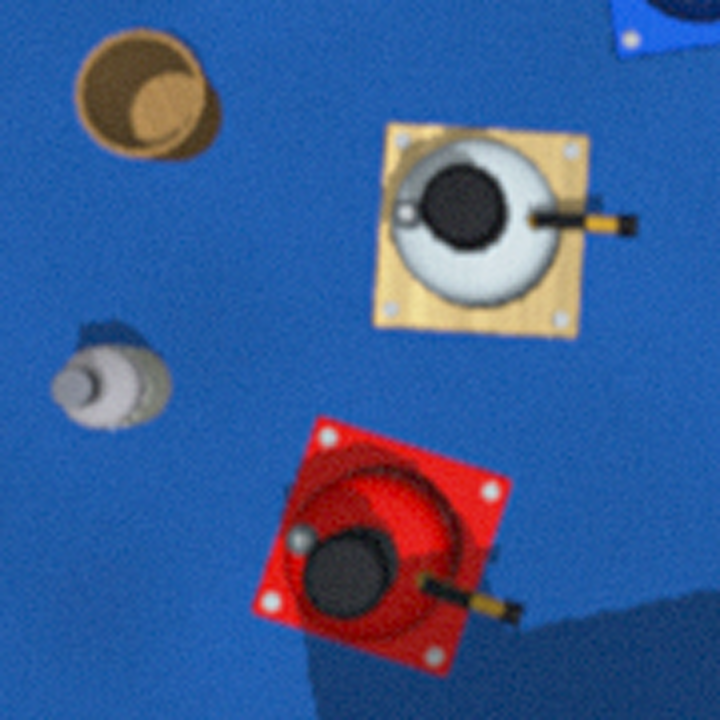

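View pics/scz.png

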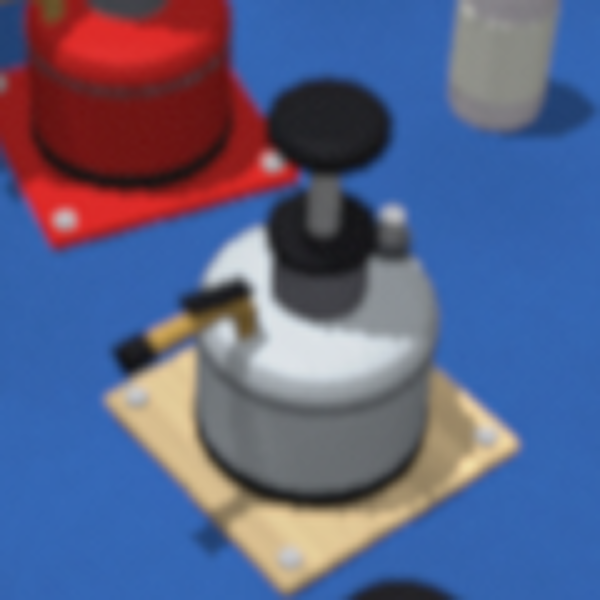

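```bash
cat >> h.py <<'E'
from scipy.spatial.transform import Rotation as Rot
def delta(t):
    o=get_obs();q=o["orientation"];R=Rot.from_quat(q,scalar_first=True)
    print("t",o["time"],"tcp",o["tcp_pos"].round(4),"F",o["ft_force"].round(2),"tool shift",R.inv().apply(np.array(t)-o["tcp_pos"]).round(4))
E
python3 -c "
from h import *
delta([.222,-.611,.28]);delta([.539,.053,.25])"
```

```text
t 0.1 tcp [ 0.2214 -0.6105  0.2135] F [-0.76  0.53  0.27] tool shift [ 0.0005 -0.0005 -0.0665]
t 0.1 tcp [ 0.2214 -0.6105  0.2135] F [-0.76  0.53  0.27] tool shift [-0.5156 -0.5248 -0.0354]
```

```bash
python3 -m handwheel '[0,0,-0.05,0, 0,0,-0.05,0]' -1
```

```text
time: 0.35
tcp_pos: [0.2221, -0.6131, 0.2697]
orientation: [0.003, 0.819, -0.574, 0.003]
ft_force: [1.0, -0.8, 1.2]
opening: 0.848
```

```bash
python3 -m handwheel '[-0.04,-0.04,0,0,-0.08,-0.08,0,0,-0.12,-0.12,0,0,-0.16,-0.16,0,0,-0.2,-0.2,0,0]' -1
python3 -m handwheel '[-0.04,-0.04,0,0,-0.08,-0.08,0,0,-0.12,-0.12,0,0,-0.16,-0.16,0,0,-0.2,-0.2,0,0]'
python3 -c "
from h import *
delta([.539,.053,.25])"
```

```text
time: 0.98
tcp_pos: [0.3416, -0.3529, 0.2635]
orientation: [-0.0, 0.819, -0.574, -0.001]
ft_force: [-0.5, 0.3, 0.3]
opening: 0.323
time: 1.6
tcp_pos: [0.4613, -0.0968, 0.2637]
orientation: [0.0, 0.819, -0.574, -0.0]
ft_force: [0.4, 0.4, 0.4]
opening: 0.005
t 1.6 tcp [ 0.4613 -0.0968  0.2637] F [0.38 0.39 0.44] tool shift [-0.1144 -0.1241  0.0136]
```

```bash
python3 -m handwheel '[-0.04,-0.04,0,0,-0.08,-0.085,0,0,-0.114,-0.122,0,0,-0.114,-0.122,0,0,-0.114,-0.122,0,0]'
python3 - <<'E'
from h import *
delta([.539,.053,.21])
for n in("scene","wrist","top"):
    im,d=get_image(n);cv2.imwrite(f"pics/{n}1.png",im);np.save(f"pics/{n}1.npy",d)
delta([.539,.053,.21])
E
```

```text
time: 2.22
tcp_pos: [0.5366, 0.0499, 0.2636]
orientation: [0.001, 0.819, -0.574, -0.001]
ft_force: [0.1, 0.2, 0.2]
opening: 0.001
t 2.225 tcp [0.5366 0.0499 0.2636] F [0.12 0.23 0.22] tool shift [-0.002  -0.0034  0.0536]
t 2.375 tcp [0.5367 0.049  0.2644] F [-0.05 -0.84 -0.06] tool shift [-0.003  -0.0036  0.0544]
```

View pics/scene1.png

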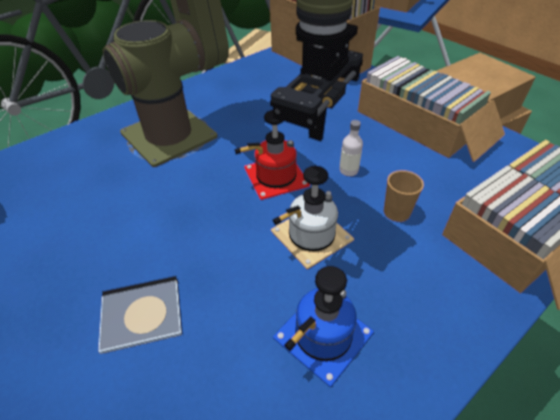

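View pics/wrist1.png

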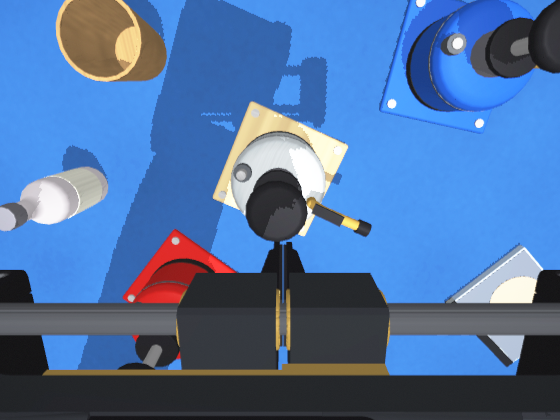

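Both views put the closed fingertips just above the silver knob. In the wrist picture the tips are near (283,245) and the knob is around (276,210). I'll cross-check the knob centre from the wrist depth.

```bash
python3 - <<'E'
from h import *
for n,(u0,v0,r) in {"wrist":(276,205,36),"scene":(316,176,20)}.items():
    im=cv2.imread(f"pics/{n}1.png");d=np.load(f"pics/{n}1.npy");W=world(n,d)
    w=W[v0-r:v0+r,u0-r:u0+r].reshape(-1,3)
    k=w[(w[:,2]>.175)&(w[:,2]<.195)]
    print(n,len(k),k.mean(0),k.min(0),k.max(0),(k.min(0)+k.max(0))/2, cv2.minEnclosingCircle(k[:,:2].astype(np.float32)))
    if n=="scene":
        w=W[70:140,260:360].reshape(-1,3);t=w[(w[:,2]>.255)&(w[:,2]<.275)];print("tips",t.mean(0),t.min(0),t.max(0),len(t))
delta([.539,.053,.2])
E
```

```text
wrist 2951 [0.54048777 0.05450571 0.18412387] [0.51485448 0.03052365 0.17511205] [0.56210182 0.07743261 0.18705097] [0.53847815 0.05397813 0.18108151] ((0.5385462641716003, 0.05404211953282356), 0.02397310733795166)
scene 397 [0.54236915 0.04982841 0.1834201 ] [0.51800244 0.02986557 0.17500061] [0.56198404 0.07622189 0.18708023] [0.53999324 0.05304373 0.18104042] ((0.5394147634506226, 0.05310600623488426), 0.023988543078303337)
tips [0.53998851 0.04627491 0.26957838] [0.52848908 0.04009    0.26354522] [0.55059663 0.05786991 0.27498373] 55
t 2.375 tcp [0.5367 0.049  0.2644] F [-0.05 -0.84 -0.06] tool shift [-0.003  -0.0036  0.0644]
```

```bash
python3 -m handwheel '[-0.003,-0.003,0.03,0,-0.003,-0.003,0.06,0,-0.003,-0.003,0.075,0,-0.003,-0.003,0.09,0,-0.003,-0.003,0.1,0]'
python3 -c "
from h import *
delta([.539,.0535,.155])"
```

```text
time: 3.0
tcp_pos: [0.5383, 0.053, 0.1669]
orientation: [0.001, 0.819, -0.574, -0.0]
ft_force: [-9.3, -1.9, 13.5]
opening: 0.007
t 3.0 tcp [0.5383 0.053  0.1669] F [-9.28 -1.95 13.45] tool shift [-0.0002 -0.0008  0.0119]
```

```bash
python3 -m handwheel '[0,0,0.006,0,0,0,0.01,0,0,0,0.01,0]'
python3 -c "
from h import *
delta([.539,.0535,.155])"
```

```text
time: 3.38
tcp_pos: [0.5383, 0.053, 0.1571]
orientation: [0.001, 0.819, -0.574, -0.0]
ft_force: [-8.6, -1.2, 10.0]
opening: 0.006
t 3.375 tcp [0.5383 0.053  0.1571] F [-8.64 -1.19  9.99] tool shift [-0.0002 -0.0008  0.0021]
```

```bash
python3 -m handwheel '[0,0,0.002,0,0,0,0.003,0]'
python3 -c "
from h import *
delta([.539,.0535,.155])"
```

```text
time: 3.62
tcp_pos: [0.5384, 0.053, 0.1552]
orientation: [0.001, 0.819, -0.574, -0.0]
ft_force: [-11.2, -1.5, 16.8]
opening: 0.003
t 3.625 tcp [0.5384 0.053  0.1552] F [-11.24  -1.55  16.85] tool shift [-0.0003 -0.0007  0.0002]
```

```bash
python3 -m handwheel '[0,0,-0.02,0,0,0,-0.04,0,0,0,-0.045,0,0,0,-0.045,0,0,0,-0.045,0]'
python3 -c "
from h import *
delta([.539,.0535,.155])
im,d=get_image('scene');cv2.imwrite('pics/scene2.png',im);cv2.imwrite('pics/scz2.png',cv2.resize(im[110:270,230:390],(640,640),interpolation=cv2.INTER_CUBIC))"
```

```text
time: 4.25
tcp_pos: [0.5384, 0.0539, 0.1957]
orientation: [0.0, 0.819, -0.574, -0.001]
ft_force: [0.2, 0.1, -1.0]
opening: 0.005
t 4.25 tcp [0.5384 0.0539 0.1957] F [ 0.21  0.1  -1.02] tool shift [ 0.0006 -0.0005  0.0407]
```

View pics/scz2.png

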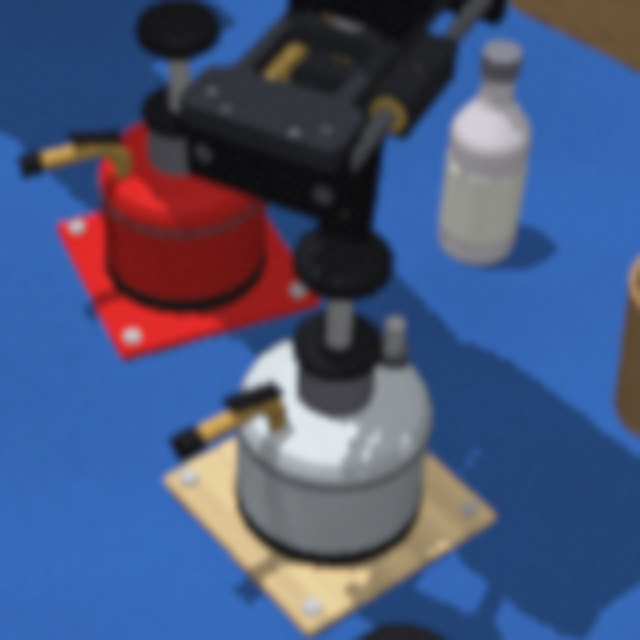

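The knob is back up, with the fingertips about 10 mm clear of it. The pin at (395,335) in the zoom has risen visibly. Next stroke.

```bash
python3 -m handwheel '[0,0,0.012,0,0,0,0.024,0,0,0,0.035,0,0,0,0.042,0,0,0,0.042,0]'
python3 -m handwheel '[0,0,-0.02,0,0,0,-0.04,0,0,0,-0.042,0,0,0,-0.042,0,0,0,-0.042,0]'
python3 -m handwheel '[0,0,0.012,0,0,0,0.024,0,0,0,0.035,0,0,0,0.042,0,0,0,0.042,0]'
python3 -m handwheel '[0,0,-0.02,0,0,0,-0.04,0,0,0,-0.042,0,0,0,-0.042,0,0,0,-0.042,0]'
python3 -c "
from h import *
delta([.539,.0535,.155])
im,d=get_image('scene');cv2.imwrite('pics/scene3.png',im);cv2.imwrite('pics/scz3.png',cv2.resize(im[110:270,230:390],(640,640),interpolation=cv2.INTER_CUBIC))"
```

```text
time: 4.92
tcp_pos: [0.5394, 0.0539, 0.1559]
orientation: [-0.0, 0.819, -0.574, 0.0]
ft_force: [-3.3, -0.2, 10.0]
opening: 0.007
time: 5.55
tcp_pos: [0.5383, 0.0539, 0.1957]
orientation: [0.0, 0.819, -0.574, -0.001]
ft_force: [-1.0, 0.1, -0.9]
opening: 0.005
time: 6.18
tcp_pos: [0.5394, 0.0539, 0.1558]
orientation: [-0.0, 0.819, -0.574, 0.0]
ft_force: [-2.3, -0.1, 9.5]
opening: 0.009
time: 6.8
tcp_pos: [0.5383, 0.0539, 0.1957]
orientation: [0.0, 0.819, -0.574, -0.001]
ft_force: [-0.2, -0.3, -0.8]
opening: 0.008
t 6.8 tcp [0.5383 0.0539 0.1957] F [-0.18 -0.35 -0.82] tool shift [ 0.0006 -0.0006  0.0407]
```

View pics/scz3.png

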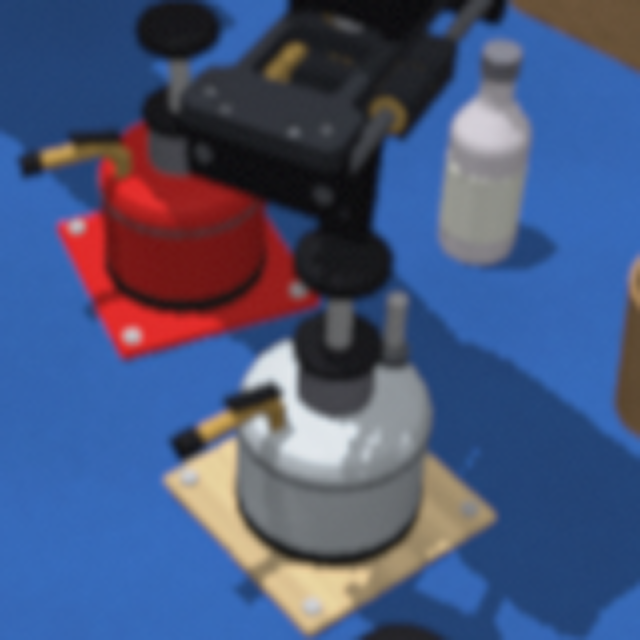

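The pin top is now near (398,293) in the zoom, higher than before, but no groove shows yet. Two more strokes, which do no harm.

```bash
python3 -m handwheel '[0,0,0.012,0,0,0,0.024,0,0,0,0.035,0,0,0,0.042,0,0,0,0.042,0]'
python3 -m handwheel '[0,0,-0.02,0,0,0,-0.04,0,0,0,-0.042,0,0,0,-0.042,0,0,0,-0.042,0]'
python3 -m handwheel '[0,0,0.012,0,0,0,0.024,0,0,0,0.035,0,0,0,0.042,0,0,0,0.042,0]'
python3 -m handwheel '[0,0,-0.02,0,0,0,-0.04,0,0,0,-0.06,0,0,0,-0.09,0,0,0,-0.12,0]'
python3 -m handwheel '[0,0,0,0,0,0,0,0]'
python3 - <<'E'
from h import *
delta([.539,.0535,.155])
im,d=get_image('scene');cv2.imwrite('pics/scene4.png',im);cv2.imwrite('pics/scz4.png',cv2.resize(im[110:270,230:390],(640,640),interpolation=cv2.INTER_CUBIC))
W=world('scene',d);w=W[170:205,322:336]
K=camera_info('scene');p=cv2.projectPoints(np.array([[.541,.0915,z] for z in (.098,.1,.124,.128,.132)]),K['rvec'],K['tvec'],K['intrinsics'],None)[0].reshape(-1,2)
print(p, (p-[230,110])*4)
for q in p: print(W[int(q[1]+.5),int(q[0]+.5)])
r=W[165:205,310:345].reshape(-1,3);c=r[(np.hypot(r[:,0]-.541,r[:,1]-.0915)<.012)];print(np.sort(c[:,2])[-12:])
k=W[150:200,290:340].reshape(-1,3);k=k[(k[:,2]>.14)&(k[:,2]<.2)];print(np.median(k[:,2]),k[:,2].max())
im,d=get_image('wrist');cv2.imwrite('pics/wrist4.png',im)
im,d=get_image('top');cv2.imwrite('pics/top4.png',im)
E
```

```text
time: 7.48
tcp_pos: [0.5394, 0.0539, 0.1558]
orientation: [-0.0, 0.819, -0.574, 0.0]
ft_force: [-2.7, -0.0, 9.1]
opening: 0.001
time: 8.1
tcp_pos: [0.5383, 0.0539, 0.1957]
orientation: [0.0, 0.819, -0.574, -0.001]
ft_force: [-0.5, -0.7, -0.5]
opening: 0.002
time: 8.72
tcp_pos: [0.5393, 0.0539, 0.1557]
orientation: [-0.0, 0.819, -0.574, 0.0]
ft_force: [-3.2, 1.1, 10.3]
opening: 0.004
time: 9.35
tcp_pos: [0.5388, 0.0539, 0.2765]
orientation: [-0.0, 0.819, -0.574, 0.0]
ft_force: [0.2, -1.1, -0.7]
opening: 0.005
time: 9.6
tcp_pos: [0.5385, 0.0539, 0.2739]
orientation: [0.0, 0.819, -0.574, -0.0]
ft_force: [0.3, -0.8, -0.2]
opening: 0.006
t 9.6 tcp [0.5385 0.0539 0.2739] F [ 0.28 -0.81 -0.2 ] tool shift [ 0.0006 -0.0005  0.1189]
[[327.75968443 196.99729798]
 [327.82998477 196.30479286]
 [328.69346468 187.79894076]
 [328.8410428  186.345198  ]
 [328.9896986  184.88083946]] [[391.03873772 347.98919192]
 [391.31993906 345.21917146]
 [394.77385873 311.19576306]
 [395.36417122 305.38079201]
 [395.95879439 299.52335784]]
[0.54432762 0.08845032 0.10249091]
[0.54433064 0.08813699 0.10555958]
[0.54408641 0.08896546 0.12725051]
[0.5446061  0.08776838 0.13382345]
[0.54222363 0.09017596 0.13335803]
[0.1318812  0.13191889 0.13223579 0.13236003 0.13236009 0.13266796
 0.1328399  0.13288448 0.13293285 0.13335803 0.13360008 0.13382345]
0.18411365208573574 0.18752754399585717
```

View pics/scz4.png

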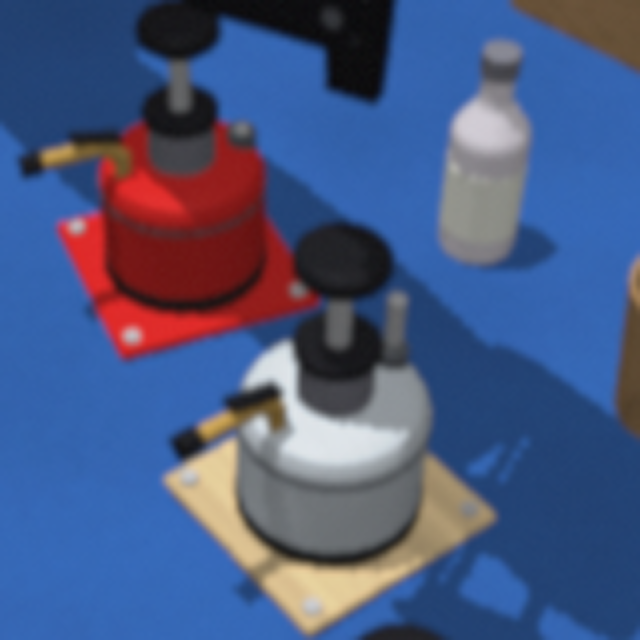

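View pics/wrist4.png

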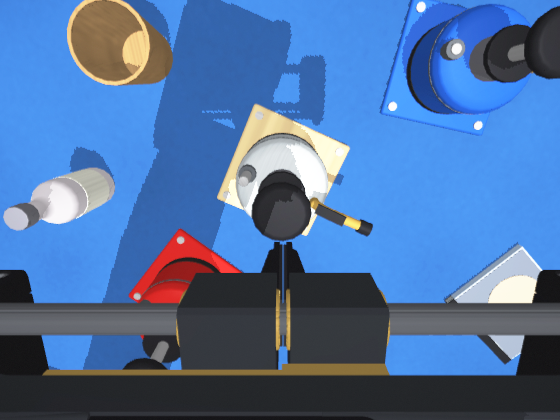

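The pin tip measures about 132–133 mm, and it sits at the same picture position, (398,293), after stroke 5 as after stroke 3, so it is at its stop. The knob is up, the hand is about 90 mm clear of it, and the bystanders look undisturbed.

```bash
python3 -c "
from plant import *
print(sign_off())"
```

```text
the job is handed in; nothing more can be done
None
```

I charged the silver duster with five full strokes of its knob, using the shut fingertips, then lifted the hand about 90 mm clear and handed the job in at about 10 s. The sign-off gave no verdict.

- **Pin:** the last scene depth put its tip at about 132–133 mm, which is fully out. Its picture position was the same after stroke 5 as after stroke 3, so it was already at its stop. The pictures were too coarse to see the dark groove, so that is not confirmed.
- **Knob:** its top measured about 184–187 mm, which is up.
- **Bystanders:** the bottle, cup and disc case showed no movement in the pictures I looked at. I did not measure their positions.
- **Forces:** during the first stroke the wrist read up to 11 N sideways and 17 N upward. I took the sideways part for friction from a small shift in position during that descent. At the ends of the later strokes it read at most about 3 N sideways and 10 N upward.

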